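# Set out the organ pipes in order of height

## Task

Line up the four wooden organ pipes in order of height on the cork pads of the setting-out board, one to a pad, with the tallest next to the brass stop and the shortest at the black stop. Each must stand upright in the middle of its pad, square to the board, and no pipe may be knocked over or laid down on the way.

Things in the scene. Friction and masses are not known exactly. Their poses are not given: they have to be found in the camera images.
- pipe_a: The tallest of four small square-section pale wooden organ pipes, loose, standing upright on the bench at any yaw: 47 mm along its x, 38 mm along its y, straight-sided body 130 mm high, with a dark round stopper knob (14 mm across, 14 mm high) on the middle of its top; a small black mouth on its -x face. Under 170 g, plain to grip by its sides. Origin: centre of its underside, z up.
- pipe_b: The second tallest of four small square-section pale wooden organ pipes, loose, standing upright on the bench at any yaw: 42 mm along its x, 34 mm along its y, straight-sided body 110 mm high, with a dark round stopper knob (14 mm across, 14 mm high) on the middle of its top; a small black mouth on its -x face. Under 170 g, plain to grip by its sides. Origin: centre of its underside, z up.
- pipe_c: The second shortest of four small square-section pale wooden organ pipes, loose, standing upright on the bench at any yaw: 37 mm along its x, 30 mm along its y, straight-sided body 90 mm high, with a dark round stopper knob (14 mm across, 14 mm high) on the middle of its top; a small black mouth on its -x face. Under 170 g, plain to grip by its sides. Origin: centre of its underside, z up.
- pipe_d: The shortest of four small square-section pale wooden organ pipes, loose, standing upright on the bench at any yaw: 32 mm along its x, 26 mm along its y, straight-sided body 70 mm high, with a dark round stopper knob (14 mm across, 14 mm high) on the middle of its top; a small black mouth on its -x face. Under 170 g, plain to grip by its sides. Origin: centre of its underside, z up.
- pad_1: Fixed square cork pad, 54 mm by 54 mm, 4 mm thick; the left (+y) end one of the four in a row, 85 mm apart, on a brown wooden board (450 by 100 mm, 18 mm thick) lying on the bench. Origin: centre of its underside, at the board's top; its y runs along the row, its x across it. Other low tools (under 25 mm high) lie between the pipes and need not be moved.
- pad_2: Fixed square cork pad, 54 mm by 54 mm, 4 mm thick; the second from the left (+y) of the four in a row, 85 mm apart, on a brown wooden board (450 by 100 mm, 18 mm thick) lying on the bench. Origin: centre of its underside, at the board's top; its y runs along the row, its x across it.
- pad_3: Fixed square cork pad, 54 mm by 54 mm, 4 mm thick; the second from the right (-y) of the four in a row, 85 mm apart, on a brown wooden board (450 by 100 mm, 18 mm thick) lying on the bench. Origin: centre of its underside, at the board's top; its y runs along the row, its x across it.
- pad_4: Fixed square cork pad, 54 mm by 54 mm, 4 mm thick; the right (-y) end one of the four in a row, 85 mm apart, on a brown wooden board (450 by 100 mm, 18 mm thick) lying on the bench. Origin: centre of its underside, at the board's top; its y runs along the row, its x across it.
- brass_stop: Fixed brass (yellow metal) end stop bar across one end of the board, 80 mm by 18 mm, 30 mm high, its centre 67.5 mm beyond the nearest pad's centre. The brass and the black stop may be at either end. Origin: centre of its underside, at the board's top.
- black_stop: Fixed black plastic end stop bar across one end of the board, 80 mm by 18 mm, 30 mm high, its centre 67.5 mm beyond the nearest pad's centre. The brass and the black stop may be at either end. Origin: centre of its underside, at the board's top.
Things that resemble listed ones, but are neither listed nor needed, are in the scene too. What is shaped like the pipe_b but purple or turquoise is not meant.

How it is judged:
By the outcome, as a careful person would: the job done as asked, in the order asked, and still so for the second after the job is handed in, with the robot touching nothing.
It also fails if it takes over 90 s, if anything falls off the work surface, if the arm or the gripper's body presses on something with over 40 N, if the wrist force passes 120 N, or if a joint passes its speed limit or range.

## Robot

A 6-joint arm with a two-finger parallel gripper is mounted at the origin on the work surface. World frame = base frame: x ahead of the robot, y to its left, z up, the work surface at z = 0. Lengths are in m, angles in rad, forces in N, time in s.
With the tool pointing down it reaches from about 0.375 to 0.9 m from the base axis. Payload 3.1 kg.
Tool frame: the origin (TCP) lies midway between the tips of the shut fingers; the grasp point (between the pads) lies 19 mm behind it; z points along the fingers, y is the direction in which the jaws open and shut (so a half turn about z gives the same grasp; the last joint's range is limited). The gripper opens to 87 mm and grips with 3 to 60 N. Pads are 19 mm wide; open, the fingers measure 117 mm over their backs; the gripper's body (75 mm by 190 mm) begins 51 mm behind the grasp point.
Start: joints at [-1.395, 0.527, 1.433, -0, 1.181, -0.178], TCP at [0.217, -0.586, 0.202] pointing down, gripper open.
Joint ranges: [-3.08, 3.08], [-0.75, 2.2], [0.22, 2.44], [-1.43, 4.57], [0, 2.65], [-2.85, 2.85]. Speed limits (rad/s): [2.79, 2.79, 3.14, 3.14, 3.14, 3.14].

## Interface

Orientations are given as a unit quaternion [x, y, z, w].
In Python, from rig import robot gives the robot as it stands.
- The arm moves only by the tool move_arm, never from a script. Its argument "rows" is one flat list of numbers, 7 for each row, row after row: the shift along the world's x, y, z in mm, then the turn, a rotation vector about the world's x, y, z in rad, then the closure, from 0 (fully open) to 1 (shut). A call has 1 to 12 rows; each row shifts and turns the commanded pose from where the row before left it; what a row does not reach is not made up. A row lasts 1/10 s, in which the tool goes at most 50 mm and 8.59 degrees, less where a joint would pass 70% of its speed; a pose out of reach is approached as far as the arm can. A call with a gripper value outside its range is refused whole. The fingers move at their own pace and stop on an object; "grip_force" is the grip in N (left out, the last holds). Time passes only in rows, so rows that do not move let the fingers close. It gives the time, the measured TCP pose, the force and the opening at its end, in the units of the state.
- robot.get_obs(): the state, without advancing time (a new reading comes with each control period).
- robot.camera(name): name is "side" or "top"; returns a dict with "color" (420x560x3 uint8, red, green, blue), "z_map" (420x560 float32, m along the optical axis (not along the pixel's ray), 0 where there is no reading), "camera_matrix" (3x3 intrinsics, pixels), "distortion" ([k1, k2, p1, p2, k3] as OpenCV has them; the pictures are not rectified), "R" (3x3) and "t" (3): a world point X has camera coordinates R X + t. Camera axes: x right, y down, z forward; pixel columns grow to the right and rows downward; lengths in m; the calibration is good to about 2 mm. A picture is of the moment at which its call begins.
- robot.hand_in(): hands the job in, once; it reports no verdict.
Trained networks look in the newest picture that a camera, given by its name, has taken for a name from the list of things; names that differ only in an ending like _2 or _b are one class to them, and where a whole thing is asked for, a point or a joint stands for the part that bears it (a point fixed in the world has none). Each returns a list of dicts, best first, with "conf" (0 to 1); they miss things now and then, are a little off and sometimes report something else, mostly with a low value. They report only what shows in the picture. A call takes as long as a camera call. They do not tell look-alikes from the thing itself.
- robot.search_frame(camera, thing): "at" ([column, row] in pixels, amid what is visible of it).
- robot.spot_point(camera, thing): "at" ([column, row] in pixels: a listed point, or the origin of a listed thing).
The state is a dict: "time": time; "q": joint angles; "joint_velocities": joint speeds; "joint_torque": joint torques, N m; "position": TCP position; "tool_rot": TCP orientation; "ft_force": force on the tool from outside, world axes, zero at the start; "moment": the same for the moment, N m; "grip_width": finger opening in m.
Only numpy, scipy, OpenCV 4.12 (cv2) and the standard library are available. Lean on these libraries where they do the work, as an engineer would, in place of code of your own. Each camera call takes 0.05 s, during which the arm holds its last target.

## Working session

There is one attempt and no reset: what is moved stays moved. The work goes in short steps, Python scripts to look and compute and a tool call to move; the robot and the scene stay as the last step left them, time stands still between calls to the robot, and variables do not carry over. Pictures are saved under pics/ and viewed, and the job is handed in when it is done.

Besides the shell and the picture viewer there is one more tool, called after "Emit:" as name(argument=value, ...) on one line, values as JSON. move_arm: Moves the arm, as the interface text tells. Its arguments: {"type":"object","properties":{"rows":{"type":"array","items":{"type":"number"}},"grip_force":{"type":"number"}},"required":["rows"]}

```bash
mkdir -p pics; ls; python3 - <<'E'
from rig import robot
import cv2,numpy as np
for n in("top","side"):
    c=robot.camera(n); cv2.imwrite(f"pics/{n}0.png",cv2.resize(c["color"][:,:,::-1],(784,588)))
    np.savez(f"{n}0.npz",**{k:np.array(v) for k,v in c.items()})
    print(n,c["camera_matrix"],c["distortion"],c["R"],c["t"])
    for k in("pipe_a","pad_1","brass_stop","black_stop"):
        for f in (robot.search_frame,robot.spot_point):
            print(k,f.__name__,[(np.round(d["at"]).tolist(),round(d["conf"],2)) for d in f(n,k)])
print(robot.get_obs())
E
```

```text
pics
top [[384.13837853   0.         274.56250809]
 [  0.         384.13837853 205.82489581]
 [  0.           0.           1.        ]] [0.03343274 0.         0.         0.         0.        ] [[ 0.00931867 -0.99941294 -0.03296873]
 [-0.99353992 -0.00552476 -0.1133486 ]
 [ 0.11309991  0.03381201 -0.99300814]] [-0.01741643  0.4999785   0.76223512]
pipe_a call [([308.0, 226.0], 0.95), ([400.0, 236.0], 0.95), ([449.0, 221.0], 0.76), ([325.0, 282.0], 0.64), ([207.0, 237.0], 0.62)]
pipe_a call [([307.0, 229.0], 0.97), ([130.0, 223.0], 0.93), ([320.0, 282.0], 0.9), ([393.0, 237.0], 0.81), ([216.0, 238.0], 0.72), ([436.0, 222.0], 0.57)]
pad_1 call [([256.0, 140.0], 0.93), ([216.0, 143.0], 0.87), ([294.0, 138.0], 0.69), ([335.0, 134.0], 0.63)]
pad_1 call [([257.0, 139.0], 0.97), ([337.0, 137.0], 0.91), ([217.0, 142.0], 0.75), ([296.0, 137.0], 0.73)]
brass_stop call [([371.0, 133.0], 0.65), ([400.0, 238.0], 0.43)]
brass_stop call [([370.0, 135.0], 0.79), ([259.0, 140.0], 0.25)]
black_stop call [([184.0, 145.0], 0.8), ([256.0, 138.0], 0.2)]
black_stop call [([186.0, 143.0], 0.83)]
side [[411.8
[... 1082 characters left out ...]
': 0.9, 'q': array([-1.39550528e+00,  5.27439025e-01,  1.43269462e+00,  4.04327899e-05,
        1.18139016e+00, -1.78512483e-01]), 'joint_velocities': array([-9.80797041e-04,  2.00551675e-04, -4.80203474e-04, -2.42209536e-03,
       -9.10506725e-04,  8.43963368e-05]), 'joint_torque': array([-7.51950165e-05, -4.39997649e+01, -1.76989746e+01,  6.33993885e-02,
        5.04770747e-02, -1.35822771e-05]), 'position': array([ 0.2165728 , -0.58626664,  0.20218762]), 'tool_rot': array([9.84394995e-01, 1.75972987e-01, 1.86476730e-05, 3.44586665e-05]), 'ft_force': array([-0.06192645, -0.16266918, -0.43065545]), 'moment': array([-0.00670167, -0.00694817, -0.0034655 ]), 'grip_width': 0.08682399879041203}
```

View pics/top0.png

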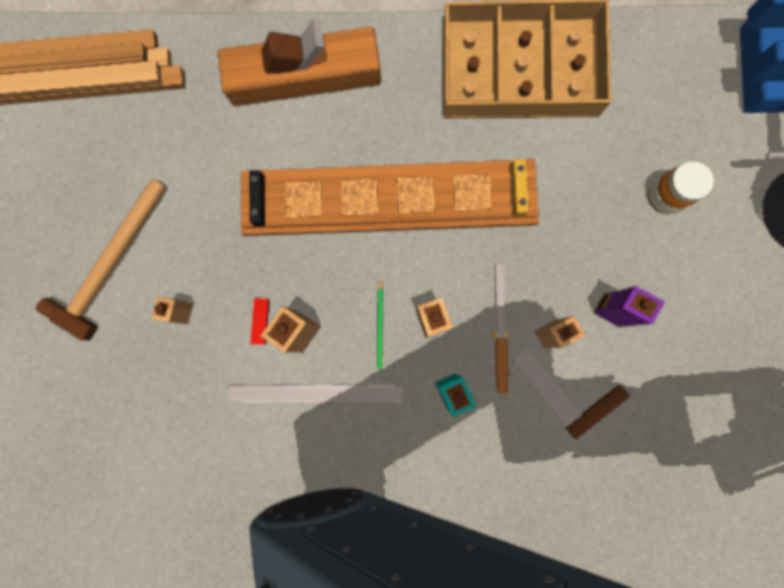

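View pics/side0.png

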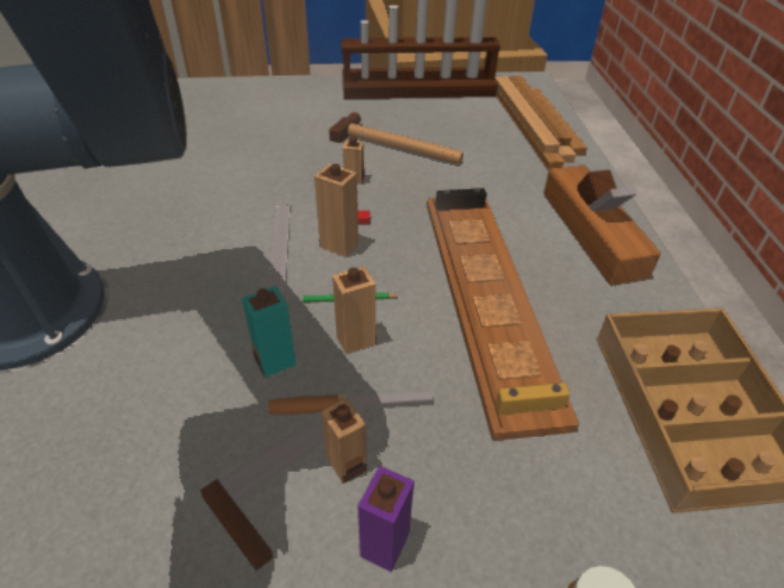

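```bash
cat > h.py <<'E'
import numpy as np,cv2
def cloud(c):
    K,D,R,t=[np.array(c[k],float) for k in("camera_matrix","distortion","R","t")]
    z=np.array(c["z_map"],float);h,w=z.shape
    u,v=np.meshgrid(np.arange(w),np.arange(h))
    p=cv2.undistortPoints(np.stack([u,v],-1).reshape(-1,1,2).astype(float),K,D).reshape(h,w,2)
    P=np.dstack([p[...,0]*z,p[...,1]*z,z])
    W=(P-t)@R
    W[z==0]=np.nan
    return W
def ray(c,uv,zw):
    K,D,R,t=[np.array(c[k],float) for k in("camera_matrix","distortion","R","t")]
    p=cv2.undistortPoints(np.array(uv,float).reshape(-1,1,2),K,D).reshape(-1,2)
    d=np.c_[p,np.ones(len(p))]@R; o=-R.T@t
    return o+d*((zw-o[2])/d[:,2])[:,None]
E
python3 - <<'E'
import numpy as np,cv2
from h import *
T=dict(np.load("top0.npz"));S=dict(np.load("side0.npz"))
Wt=cloud(T);Ws=cloud(S)
print("bench z",np.nanmedian(Wt[330:340,20:150,2]),np.nanstd(Wt[330:340,20:150,2]))
# board
for n,(u,v) in dict(p1=(217,142),p2=(257,140),p3=(296,138),p4=(337,136),brass=(371,133),black=(184,142)).items():
    print(n,np.round(np.nanmedian(Wt[v-3:v+4,u-3:u+4].reshape(-1,3),0),4))
for n,(u,v) in dict(d=(118,220),a=(204,235),m=(310,226),r=(403,237),purp=(460,218),teal=(327,282)).items():
    P=[]
    g=ray(T,[(u,v)],0.08)[0]
    out=[]
    for W in(Wt,Ws):
        M=(np.hypot(W[...,0]-g[0],W[...,1]-g[1])<.045)&(W[...,2]>.03)
        Q=W[M];out.append((M.sum(),np.round(np.percentile(Q[:,2],[50,80,90,95,99]),4) if len(Q) else 0))
    print(n,g,out)
E
```

```text
bench z -0.0008400533909097381 0.0013825348568426432
p1 [0.6363 0.1099 0.022 ]
p2 [0.6406 0.025  0.0222]
p3 [ 0.6455 -0.0574  0.0212]
p4 [ 0.6492 -0.1434  0.0223]
brass [ 0.6473 -0.2083  0.0479]
black [0.629  0.173  0.0473]
d [0.46498953 0.28644164 0.08      ] [(np.int64(343), array([0.0688, 0.0713, 0.0817, 0.0836, 0.085 ])), (np.int64(313), array([0.0584, 0.0701, 0.0748, 0.0811, 0.0842]))]
a [0.43723078 0.11915895 0.08      ] [(np.int64(821), array([0.1294, 0.1307, 0.1319, 0.1417, 0.1447])), (np.int64(1443), array([0.0936, 0.1274, 0.13  , 0.1309, 0.1425]))]
m [ 0.45590976 -0.08331499  0.08      ] [(np.int64(477), array([0.1103, 0.1116, 0.1172, 0.1232, 0.1255])), (np.int64(1300), array([0.0868, 0.1092, 0.1104, 0.1146, 0.1232]))]
r [ 0.43666614 -0.25708952  0.08      ] [(np.int64(504), array([0.0897, 0.0916, 0.0962, 0.1037, 0.1049])), (np.int64(1143), array([0.0819, 0.0904, 0.0914, 0.1012, 0.1035]))]
purp [ 0.47319843 -0.36270942  0.08      ] [(np.int64(935), array([0.1083, 0.1111, 0.1126, 0.1223, 0.1253])), (np.int64(1945), array([0.1075, 0.1101, 0.111 , 0.1211, 0.1238]))]
teal [ 0.35157581 -0.11476042  0.08      ] [(np.int64(559), array([0.1098, 0.1113, 0.1131, 0.1232, 0.1252])), (np.int64(1400), array([0.0882, 0.1094, 0.1103, 0.115 , 0.123 ]))]
```

```bash
cat >> h.py <<'E'
from scipy.optimize import minimize
DIM=dict(a=(47,38,130),b=(42,34,110),c=(37,30,90),d=(32,26,70))
def rect(P,dim):
    # known-size rectangle fit to top points P (m, xy)
    lx,ly=dim[0]/2000,dim[1]/2000
    best=None
    (cx,cy),_,_=cv2.minAreaRect(P.astype(np.float32))
    def cost(p,s=.004):
        c,si=np.cos(p[2]),np.sin(p[2]);d=P-p[:2]
        q=np.abs(np.c_[d@[c,si],d@[-si,c]])-[lx,ly]
        o=np.clip(q,0,.006)
        return (o**2).sum()*1e6/len(P)
    # minimise overhang; flat interior resolved by averaging
    for yaw in np.radians(np.arange(0,180,10)):
        r=minimize(cost,[cx,cy,yaw],method="Nelder-Mead",options=dict(initial_simplex=[[cx,cy,yaw],[cx+.004,cy,yaw],[cx,cy+.004,yaw],[cx,cy,yaw+.15]],xatol=1e-5,fatol=1e-6))
        if best is None or r.fun<best.fun: best=r
    return best.x,best.fun
def pipe(W,g,dim,base=0,r=.045):
    H=dim[2]/1000+base
    near=np.hypot(W[...,0]-g[0],W[...,1]-g[1])<r
    top=W[near&(abs(W[...,2]-H)<.005)]
    kn=W[near&(W[...,2]>H+.008)&(W[...,2]<H+.02)]
    allp=np.r_[top,kn][:,:2]
    mar=cv2.minAreaRect((allp*1000).astype(np.float32))
    x,f=rect(allp,dim)
    return x,f,mar,np.nanmean(kn[:,:2],0),len(top),len(kn)
E
python3 - <<'E'
import numpy as np,cv2
from h import *
T=dict(np.load("top0.npz"));S=dict(np.load("side0.npz"))
for n,W in(("top",cloud(T)),("side",cloud(S))):
  for k,(u,v) in dict(d=(118,220),a=(204,235),b=(310,226),c=(403,237)).items():
    g=ray(T,[(u,v)],DIM[k][2]/1000)[0]
    x,f,mar,kn,a,b=pipe(W,g,DIM[k])
    print(n,k,np.round(x[:2]*1000,1),round(np.degrees(x[2])%180,1),round(f,2),"mar",np.round(mar[0],1),np.round(mar[1],1),round(mar[2],1),"knob",np.round(kn*1000,1),a,b)
# pads by colour
for n,c in(("top",T),("side",S)):
  im=c["color"];hsv=cv2.cvtColor(im,cv2.COLOR_RGB2HSV)
  pts=dict(top=[(217,142),(257,140),(296,138),(337,136),(330,145)],side=[(334,163),(343,192),(354,221),(367,256),(318,175)])[n]
  print(n,[hsv[v,u].tolist() for u,v in pts])
  cv2.imwrite(f"pics/{n}_board.png",cv2.resize(im[100:180,160:400,::-1] if n=="top" else im[130:310,290:430,::-1],None,fx=3.2,fy=3.2,interpolation=cv2.INTER_CUBIC))
E
```

```text
top d [465.7 295.7] 166.0 0.0 mar [465.7 295.7] [26.8 31.6] 76.4 knob [465.1 294.4] 176 45
top a [436.4 111.8] 145.9 0.0 mar [436.3 111.8] [37.8 46.8] 55.7 knob [436.2 111.4] 513 52
top b [454.8 -82.3] 19.8 0.0 mar [454.8 -82.4] [41.7 34.2] 20.2 knob [454.4 -81.9] 382 48
top c [ 437.8 -257.7] 118.0 0.01 mar [ 437.8 -258. ] [29.9 39. ] 26.5 knob [ 437.7 -257.6] 297 49
side d [463.8 294.4] 165.1 0.16 mar [463.5 293.8] [30.7 31.7] 78.9 knob [462.9 292.8] 88 22
side a [434.6 111.5] 146.2 0.04 mar [434.5 111.9] [40.6 49. ] 55.6 knob [435. 110.] 281 34
side b [453.2 -83.4] 19.6 0.01 mar [453.3 -83.5] [42.8 35.6] 20.4 knob [453.3 -84.4] 350 52
side c [ 436.3 -258.2] 118.6 0.0 mar [ 436.3 -258.2] [30.3 37.4] 28.7 knob [ 436.3 -259.4] 444 79
top [[14, 153, 218], [15, 155, 216], [14, 153, 209], [15, 154, 209], [15, 156, 218]]
side [[14, 135, 170], [13, 135, 177], [13, 136, 174], [14, 141, 172], [12, 143, 125]]
```

View pics/top_board.png

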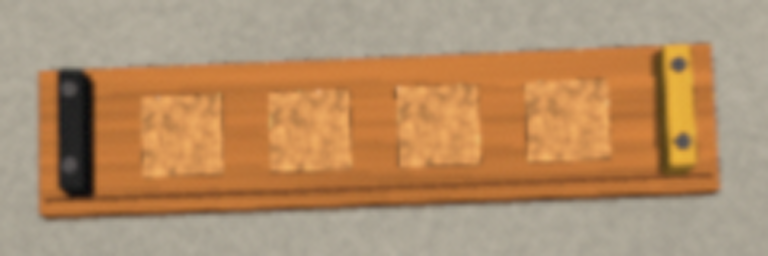

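```bash
cat >> h.py <<'E'
def pads(c,dbg=None):
    xs=np.arange(.57,.72,.0005);ys=np.arange(.2,-.24,-.0005)
    X,Y=np.meshgrid(xs,ys,indexing="ij");P=np.stack([X,Y,np.full_like(X,.022)],-1).reshape(-1,3)
    K,D,R,t=[np.array(c[k],float) for k in("camera_matrix","distortion","R","t")]
    uv,_=cv2.projectPoints(P,cv2.Rodrigues(R)[0],t,K,D);uv=uv.reshape(*X.shape,2).astype(np.float32)
    im=cv2.remap(c["color"],uv[...,0],uv[...,1],cv2.INTER_LINEAR)
    if dbg: cv2.imwrite(dbg,im[::-1,:,::-1][:, :, :])
    return im,xs,ys
E
python3 - <<'E'
import numpy as np,cv2
from h import *
for n in("top","side"):
    c=dict(np.load(n+"0.npz"));im,xs,ys=pads(c)
    hsv=cv2.cvtColor(cv2.GaussianBlur(im,(0,0),6),cv2.COLOR_RGB2LAB)
    g=cv2.GaussianBlur(im,(0,0),4)[...,1].astype(np.uint8)
    # region: board only between stops
    pp=[]
    t,_=cv2.threshold(g[80:200,180:650].reshape(-1,1),0,255,cv2.THRESH_OTSU)
    m=((g>t)).astype(np.uint8)
    nn,l,st,ce=cv2.connectedComponentsWithStats(m)
    for i in range(1,nn):
        if 5000<st[i,4]<20000:
            r=cv2.minAreaRect(np.argwhere(l==i).astype(np.float32))
            pp.append(ce[i]);print(n,st[i,4]*.25,"c",np.round([1e3*np.interp(ce[i][1],range(len(xs)),xs),1e3*np.interp(ce[i][0],range(len(ys)),ys)],1),np.round(np.array(r[1])*.5,1),r[2])
    cv2.imwrite(f"pics/{n}_rect.png",np.vstack([im[::-1,:,::-1],cv2.merge([m*255]*3)[::-1]])[:, :800] if 0 else cv2.resize(np.vstack([im[::-1,:,::-1],cv2.merge([m*255]*3)[::-1]]),(800,545)))
E
```

```text
top 2674.25 c [636.2 111.2] [54.1 56.1] 85.60128784179688
top 2771.0 c [640.   26.5] [55.1 54.7] 85.60128784179688
top 2758.0 c [643.7 -58.9] [56.5 56.8] 88.49256896972656
top 2821.0 c [ 647.2 -144. ] [56.3 56.5] 87.70938873291016
side 2722.0 c [635.2 111.2] [56.  54.4] 87.61405944824219
side 2758.0 c [639.1  26.3] [56.2 54.1] 86.72950744628906
side 2774.0 c [642.8 -58.6] [56.6 55. ] 86.633544921875
side 2730.75 c [ 646.3 -143.5] [56.  55.5] 87.51044464111328
```

Candidates (top picture, 784×588 view): (170,309), (290,328), (434,316) and (562,332) are pale wood. Purple at (630,305) and turquoise at (457,394) are the look-alikes and are ruled out by colour. Depth gives 70, 130, 110 and 90 mm in that order, so these are d, a, b and c. The black stop is at the +y end, so d→pad_1, c→pad_2, b→pad_3, a→pad_4.

```bash
python3 - <<'E'
import numpy as np,cv2
T=dict(np.load("top0.npz"))
cv2.imwrite("pics/crop_pipes.png",cv2.resize(T["color"][190:310,90:490,::-1],(800,240),interpolation=cv2.INTER_CUBIC))
E
```

```text
(no output)
```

View pics/crop_pipes.png

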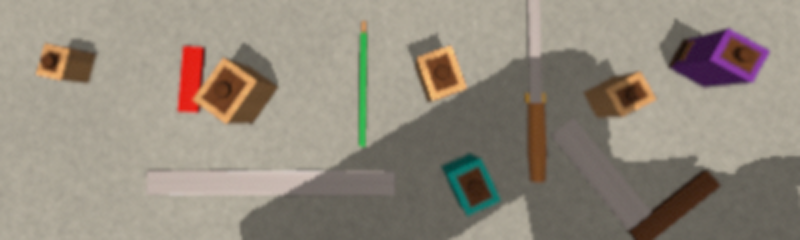

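Emit:
move_arm(rows=[18.4,27.4,0,0,0,0.1425,0,18.4,27.4,0,0,0,0.1425,0,18.4,27.4,0,0,0,0.1425,0,18.4,27.4,0,0,0,0.1425,0,18.4,27.4,0,0,0,0.1425,0,18.4,27.4,0,0,0,0.1425,0,18.4,27.4,0,0,0,0.1425,0,18.4,27.4,0,0,0,0.1425,0,18.4,27.4,0,0,0,0.1425,0,18.4,27.4,0,0,0,0.1425,0,18.4,27.4,0,0,0,0.1425,0,18.4,27.4,0,0,0,0.1425,0], grip_force=20)

```text
time: 2.1
position: [0.4381, -0.2564, 0.2024]
tool_rot: [0.511, 0.86, -0.0, 0.0]
ft_force: [0.7, 0.3, -0.1]
grip_width: 0.0871
```

The crop confirms four pale wooden pipes at crop pixels (65,62), (228,92), (442,73) and (628,95), with the coloured ones elsewhere. Now descending on c.

Emit:
move_arm(rows=[-0.5,-0.5,0,0,0,-0.005,0,0,0,-30,0,0,0,0,0,0,-30,0,0,0,0,0,0,-30,0,0,0,0,0,0,-30,0,0,0,0,0,0,-20,0,0,0,0,0,0,-12,0,0,0,0,0,0,0,0,0,0,0])

```text
time: 2.9
position: [0.436, -0.258, 0.0489]
tool_rot: [0.516, 0.857, 0.0, -0.001]
ft_force: [-0.5, 0.0, -0.2]
grip_width: 0.0871
```

Emit:
move_arm(rows=[0,0,0,0,0,0,1,0,0,0,0,0,0,1,0,0,0,0,0,0,1,0,0,0,0,0,0,1,0,0,0,0,0,0,1,0,0,0,0,0,0,1,0,0,0,0,0,0,1])

```text
time: 3.6
position: [0.4369, -0.2579, 0.0503]
tool_rot: [0.515, 0.857, -0.0, 0.0]
ft_force: [-0.4, 0.2, -0.1]
grip_width: 0.0392
```

Emit:
move_arm(rows=[0,0,0,0,0,0,1,0,0,0,0,0,0,1,0,0,0,0,0,0,1,0,0,0,0,0,0,1])

```text
time: 4.0
position: [0.4368, -0.258, 0.0501]
tool_rot: [0.515, 0.857, 0.0, -0.0]
ft_force: [1.3, 0.2, 0.3]
grip_width: 0.0299
```

Emit:
move_arm(rows=[0,0,20,0,0,0,1,0,0,30,0,0,0,1,0,0,30,0,0,0,1,22.5,31.6,0,0,0,0.125,1,22.5,31.6,0,0,0,0.125,1,22.5,31.6,0,0,0,0.125,1,22.5,31.6,0,0,0,0.125,1,22.5,31.6,0,0,0,0.125,1,22.5,31.6,0,0,0,0.125,1,22.5,31.6,0,0,0,0.125,1,22.5,31.6,0,0,0,0.125,1,22.5,31.6,0,0,0,0.125,1])

```text
time: 5.2
position: [0.6397, 0.028, 0.1297]
tool_rot: [-0.024, 1.0, 0.0, -0.001]
ft_force: [1.5, -0.9, -0.8]
grip_width: 0.0297
```

Emit:
move_arm(rows=[0,0,0,0,0,0,1,0,0,0,0,0,0,1])

```text
time: 5.4
position: [0.6389, 0.0274, 0.1295]
tool_rot: [-0.022, 1.0, -0.0, -0.001]
ft_force: [-1.3, 0.3, -1.2]
grip_width: 0.0298
```

Emit:
move_arm(rows=[0.4,-1,-20,0,0,0,1,0,0,-20,0,0,0,1,0,0,-10,0,0,0,1,0,0,-5,0,0,0,1,0,0,-2,0,0,0,1,0,0,0,0,0,0,1])

```text
time: 6.0
position: [0.6399, 0.025, 0.0735]
tool_rot: [-0.021, 1.0, -0.0, 0.0]
ft_force: [-0.4, 0.3, -0.6]
grip_width: 0.0301
```

```bash
cat > look.py <<'E'
import sys,numpy as np,cv2
from rig import robot
from h import *
tag=sys.argv[1]
# args: pipe:x:y:base(mm)
for n in("top","side"):
    c=robot.camera(n); np.savez(f"{n}_{tag}.npz",**{k:np.array(v) for k,v in c.items()})
    cv2.imwrite(f"pics/{n}_{tag}.png",cv2.resize(c["color"][:,:,::-1],(784,588)))
    W=cloud(c)
    for s in sys.argv[2:]:
        k,x,y,b=s.split(":")
        try:
            r,f,mar,kn,a,bb=pipe(W,(float(x)/1e3,float(y)/1e3),DIM[k],float(b)/1e3)
            H=float(b)/1e3+DIM[k][2]/1e3
            near=(np.hypot(W[...,0]-r[0],W[...,1]-r[1])<.03)&(abs(W[...,2]-H)<.01)
            print(n,k,np.round(r[:2]*1e3,1),"yaw",round(np.degrees(r[2])%180,1),round(f,2),"knob",np.round(kn*1e3,1),a,bb,"topz",round(float(np.nanmedian(W[near][:,2])),4))
        except Exception as e: print(n,k,"fail",e)
o=robot.get_obs();print(o["time"],np.round(o["position"],4),np.round(o["ft_force"],1))
E
python3 look.py c1 c:639:26:22
```

```text
top c [0. 0.] yaw 0.0 nan knob [nan nan] 0 0 topz nan
side c [636.7  19.9] yaw 84.9 2.38 knob [633.   38.8] 127 1 topz 0.111
6.1 [0.6404 0.0252 0.074 ] [-1.  -0.5 -1.2]h.py:27: RuntimeWarning: invalid value encountered in scalar divide
  return (o**2).sum()*1e6/len(P)
h.py:41: RuntimeWarning: Mean of empty slice
  return x,f,mar,np.nanmean(kn[:,:2],0),len(top),len(kn)
  return np.nanmean(a, axis, out=out, keepdims=keepdims)
```

Emit:
move_arm(rows=[-0.6,0.9,-0.6,0,0,0,1,0,0,-0.5,0,0,0,1,0,0,0,0,0,0,1])

```text
time: 6.4
position: [0.6392, 0.0265, 0.0723]
tool_rot: [-0.021, 1.0, -0.0, 0.0]
ft_force: [0.4, -0.3, -1.3]
grip_width: 0.0299
```

Emit:
move_arm(rows=[0,0,-0.5,0,0,0,1,0,0,0,0,0,0,1,0,0,0,0,0,0,1])

```text
time: 6.7
position: [0.6394, 0.0264, 0.0721]
tool_rot: [-0.021, 1.0, -0.0, 0.0]
ft_force: [-0.6, 0.1, 3.8]
grip_width: 0.0301
```

Emit:
move_arm(rows=[0,0,0,0,0,0,0.55,0,0,0,0,0,0,0.4,0,0,0,0,0,0,0,0,0,0,0,0,0,0,0,0,0,0,0,0,0,0,0,0,0,0,0,0])

```text
time: 7.3
position: [0.6391, 0.0263, 0.0714]
tool_rot: [-0.021, 1.0, -0.0, -0.0]
ft_force: [0.1, -0.1, 0.8]
grip_width: 0.07
```

Emit:
move_arm(rows=[0,0,20,0,0,0,0,0,0,45,0,0,0,0,0,0,45,0,0,0,0,-16.8,-9.9,25,0,0,-0.141,0,-21,-12.4,0,0,0,-0.141,0,-21,-12.4,0,0,0,-0.141,0,-21,-12.4,0,0,0,-0.141,0,-21,-12.4,0,0,0,-0.141,0,-21,-12.4,0,0,0,-0.141,0,-21,-12.4,0,0,0,-0.141,0,-21,-12.4,0,0,0,-0.141,0,-21,-12.4,0,0,0,-0.141,0])

```text
time: 8.5
position: [0.4535, -0.0832, 0.2067]
tool_rot: [0.578, 0.816, -0.0, 0.0]
ft_force: [-0.6, -0.9, 0.1]
grip_width: 0.0869
```

Emit:
move_arm(rows=[0,0,0,0,0,0,0,0,0,0,0,0,0,0])

```text
time: 8.7
position: [0.4549, -0.083, 0.2069]
tool_rot: [0.575, 0.818, 0.0, 0.001]
ft_force: [-0.1, 0.0, 0.6]
grip_width: 0.0866
```

```bash
python3 look.py c2 c:639:26:22 b:454:-83:0 2>/dev/null
```

```text
top c [639.6  24.4] yaw 1.9 0.0 knob [639.2  24.3] 262 45 topz 0.1121
top b [0. 0.] yaw 0.0 nan knob [nan nan] 0 0 topz nan
side c [638.7  23.7] yaw 3.1 0.01 knob [638.3  21.6] 204 41 topz 0.1114
side b [453.3 -83.4] yaw 19.3 0.01 knob [453.4 -84.4] 355 52 topz 0.1092
8.8 [ 0.4556 -0.0827  0.2068] [ 0.4 -0.1 -1. ]
```

Emit:
move_arm(rows=[-0.7,0,-30,0,0,0,0,0,0,-35,0,0,0,0,0,0,-35,0,0,0,0,0,0,-25,0,0,0,0,0,0,-14,0,0,0,0,0,0,0,0,0,0,0,0,0,0,0,0,0,1,0,0,0,0,0,0,1,0,0,0,0,0,0,1,0,0,0,0,0,0,1,0,0,0,0,0,0,1])

```text
time: 9.9
position: [0.454, -0.0829, 0.0681]
tool_rot: [0.576, 0.818, 0.0, 0.001]
ft_force: [1.1, -0.0, -0.4]
grip_width: 0.055
```

Emit:
move_arm(rows=[0,0,0,0,0,0,1,0,0,0,0,0,0,1,0,0,0,0,0,0,1,0,0,0,0,0,0,1,0,0,0,0,0,0,1])

```text
time: 10.4
position: [0.4537, -0.0828, 0.0677]
tool_rot: [0.576, 0.818, -0.0, 0.0]
ft_force: [-0.6, 0.3, 3.7]
grip_width: 0.0417
```

Emit:
move_arm(rows=[0,0,20,0,0,0,1,0,0,30,0,0,0,1,0,0,30,0,0,0,1,31.5,4,0,0,0,-0.05,1,31.5,4,0,0,0,-0.05,1,31.5,4,0,0,0,-0.05,1,31.5,4,0,0,0,-0.05,1,31.5,4,0,0,0,-0.05,1,31.5,4,0,0,0,-0.05,1,0,0,0,0,0,0,1,0,0,0,0,0,0,1,0,0,0,0,0,0,1])

```text
time: 11.6
position: [0.6409, -0.0585, 0.1467]
tool_rot: [0.691, 0.723, -0.001, -0.001]
ft_force: [0.4, -0.9, -0.8]
grip_width: 0.0417
```

```bash
python3 - <<'E'
from rig import robot
import cv2
c=robot.camera("side");cv2.imwrite("pics/side_b1.png",cv2.resize(c["color"][:,:,::-1],(784,588)))
c=robot.camera("top");cv2.imwrite("pics/top_b1.png",cv2.resize(c["color"][:,:,::-1],(784,588)))
print(robot.get_obs()["position"])
E
```

```text
[ 0.64117892 -0.05874824  0.14722699]
```

View pics/side_b1.png

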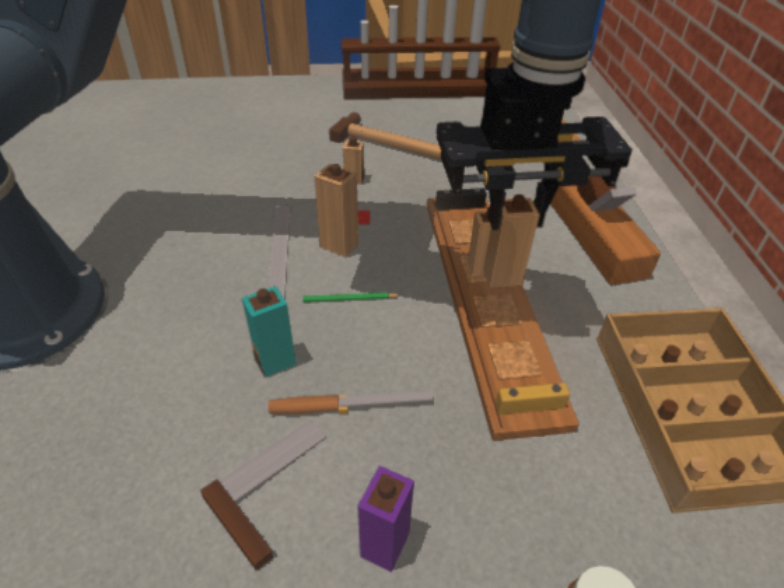

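Pipe b hangs upright at about (510,240) above pad_3, with c standing behind it. Lowering.

Emit:
move_arm(rows=[2,0,-20,0,0,0,1,0,0,-20,0,0,0,1,0,0,-10,0,0,0,1,0,0,-4,0,0,0,1,0,0,-2,0,0,0,1,0,0,0,0,0,0,1,0,0,0,0,0,0,1])

```text
time: 12.4
position: [0.6453, -0.0589, 0.0924]
tool_rot: [0.691, 0.722, 0.0, 0.001]
ft_force: [-0.1, -0.6, 0.1]
grip_width: 0.0419
```

Emit:
move_arm(rows=[-1.5,0,-0.8,0,0,0,1,0,0,-0.6,0,0,0,1,0,0,0,0,0,0,1,0,0,0,0,0,0,1])

```text
time: 12.8
position: [0.6432, -0.0588, 0.0903]
tool_rot: [0.691, 0.722, 0.0, 0.0]
ft_force: [0.4, 0.2, -1.1]
grip_width: 0.0415
```

Emit:
move_arm(rows=[0,0,-0.5,0,0,0,1,0,0,0,0,0,0,1,0,0,0,0,0,0,1])

```text
time: 13.1
position: [0.6433, -0.0588, 0.0898]
tool_rot: [0.691, 0.722, 0.0, 0.0]
ft_force: [-0.4, 1.1, -0.2]
grip_width: 0.0422
```

Emit:
move_arm(rows=[0,0,-0.6,0,0,0,1,0,0,0,0,0,0,1,0,0,0,0,0,0,1])

```text
time: 13.4
position: [0.6433, -0.0588, 0.0897]
tool_rot: [0.691, 0.723, 0.0, 0.0]
ft_force: [-1.7, 0.0, 5.6]
grip_width: 0.0419
```

Emit:
move_arm(rows=[0,0,0,0,0,0,0.45,0,0,0,0,0,0,0.3,0,0,0,0,0,0,0,0,0,0,0,0,0,0,0,0,0,0,0,0,0,0,0,20,0,0,0,0,0,0,45,0,0,0,0,0,0,45,0,0,0,0])

```text
time: 14.2
position: [0.6423, -0.0586, 0.199]
tool_rot: [0.691, 0.722, -0.001, -0.001]
ft_force: [0.8, -0.0, -0.2]
grip_width: 0.0862
```

Emit:
move_arm(rows=[-26,21.3,5,0,0,-0.08,0,-26,21.3,0,0,0,-0.08,0,-26,21.3,0,0,0,-0.08,0,-26,21.3,0,0,0,-0.08,0,-26,21.3,0,0,0,-0.08,0,-26,21.3,0,0,0,-0.08,0,-26,21.3,0,0,0,-0.08,0,-26,21.3,0,0,0,-0.08,0,0,0,0,0,0,0,0,0,0,0,0,0,0,0])

```text
time: 15.2
position: [0.4353, 0.112, 0.2044]
tool_rot: [0.883, 0.469, 0.001, 0.0]
ft_force: [-0.1, -0.9, -0.7]
grip_width: 0.0864
```

```bash
python3 look.py b2 c:639:26:22 b:643:-59:22 a:435:111:0 2>/dev/null
```

```text
top c [639.5  24.4] yaw 2.4 0.0 knob [639.1  24.3] 262 46 topz 0.112
top b [644.2 -57.9] yaw 2.1 0.0 knob [643.2 -57.8] 370 46 topz 0.1322
top a [436.4 112.2] yaw 145.7 0.0 knob [435.4 109.9] 363 37 topz 0.1298
side c [638.8  23.8] yaw 1.6 0.04 knob [638.4  22. ] 203 36 topz 0.1115
side b [643.5 -59.2] yaw 1.1 0.01 knob [642.7 -60.2] 329 47 topz 0.1314
side a [434.5 111.6] yaw 145.4 0.05 knob [435.  109.8] 277 35 topz 0.1293
15.3 [0.4366 0.1113 0.2044] [ 0.5  0.1 -0.1]
```

View pics/top_b2.png

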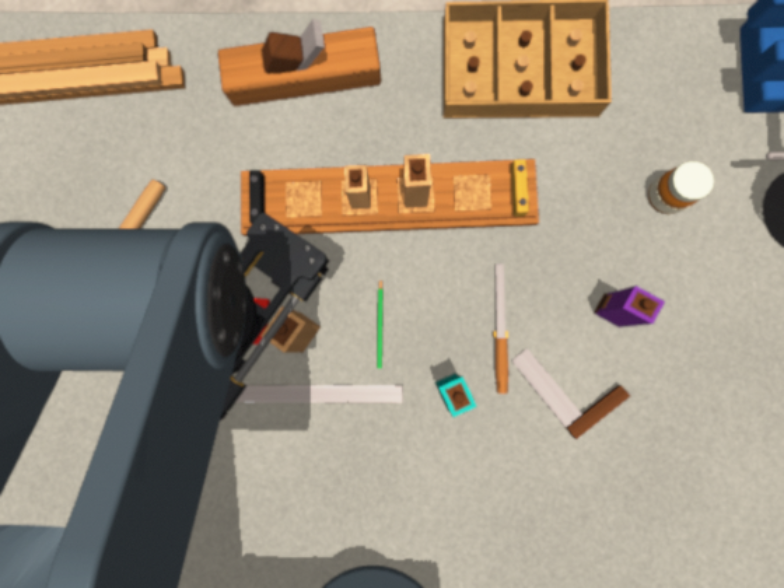

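Pipes b at (417,185) and c at (357,188) stand upright on pads 3 and 2. The gripper is over a at (290,330).

Emit:
move_arm(rows=[0,0,-30,0,0,0,0,0,0,-35,0,0,0,0,0,0,-30,0,0,0,0,0,0,-15,0,0,0,0,0,0,-8,0,0,0,0,0,0,0,0,0,0,0,0,0,0,0,0,0,1,0,0,0,0,0,0,1,0,0,0,0,0,0,1,0,0,0,0,0,0,1,0,0,0,0,0,0,1,0,0,0,0,0,0,1])

```text
time: 16.5
position: [0.4351, 0.1117, 0.0863]
tool_rot: [0.884, 0.468, 0.0, 0.0]
ft_force: [0.6, -0.7, -0.4]
grip_width: 0.0466
```

Emit:
move_arm(rows=[0,0,0,0,0,0,1,0,0,0,0,0,0,1,0,0,0,0,0,0,1,0,0,0,0,0,0,1])

```text
time: 16.9
position: [0.4352, 0.1117, 0.0862]
tool_rot: [0.884, 0.468, 0.0, -0.0]
ft_force: [-0.7, -0.1, 4.8]
grip_width: 0.0469
```

Emit:
move_arm(rows=[0,0,20,0,0,0,1,0,0,30,0,0,0,1,0,0,30,0,0,0,1,5.5,-31.9,0,0,0,0.08,1,5.5,-31.9,0,0,0,0.08,1,5.5,-31.9,0,0,0,0.08,1,5.5,-31.9,0,0,0,0.08,1,5.5,-31.9,0,0,0,0.08,1,5.5,-31.9,0,0,0,0.08,1,5.5,-31.9,0,0,0,0.08,1,5.5,-31.9,0,0,0,0.08,1])

```text
time: 18.0
position: [0.4788, -0.1448, 0.1654]
tool_rot: [0.69, 0.724, -0.0, -0.001]
ft_force: [1.5, 0.0, -1.8]
grip_width: 0.0467
```

Emit:
move_arm(rows=[27.9,0,0,0,0,0,1,27.9,0,0,0,0,0,1,27.9,0,0,0,0,0,1,27.9,0,0,0,0,0,1,27.9,0,0,0,0,0,1,27.9,0,0,0,0,0,1,0,0,0,0,0,0,1,0,0,0,0,0,0,1,0,0,0,0,0,0,1])

```text
time: 18.9
position: [0.645, -0.1432, 0.1651]
tool_rot: [0.691, 0.722, -0.001, -0.001]
ft_force: [-0.7, -0.1, -0.8]
grip_width: 0.0467
```

Emit:
move_arm(rows=[0,0,-20,0,0,0,1,0,0,-20,0,0,0,1,0,0,-10,0,0,0,1,0,0,-4,0,0,0,1,0,0,-2,0,0,0,1,0,0,0,0,0,0,1,0,0,-1,0,0,0,1,0,0,0,0,0,0,1,0,0,0,0,0,0,1])

```text
time: 19.8
position: [0.6468, -0.1436, 0.1095]
tool_rot: [0.691, 0.723, 0.0, 0.0]
ft_force: [-0.8, -0.1, -1.6]
grip_width: 0.0467
```

Emit:
move_arm(rows=[0,0,-0.6,0,0,0,1,0,0,0,0,0,0,1,0,0,0,0,0,0,1])

```text
time: 20.1
position: [0.6465, -0.1435, 0.1084]
tool_rot: [0.691, 0.723, -0.0, -0.0]
ft_force: [0.1, 0.3, -1.0]
grip_width: 0.0468
```

Emit:
move_arm(rows=[0,0,-0.6,0,0,0,1,0,0,0,0,0,0,1,0,0,0,0,0,0,1])

```text
time: 20.4
position: [0.6466, -0.1436, 0.1082]
tool_rot: [0.691, 0.723, 0.0, 0.0]
ft_force: [-1.0, 0.4, 1.5]
grip_width: 0.047
```

Emit:
move_arm(rows=[0,0,-0.4,0,0,0,1,0,0,0,0,0,0,1,0,0,0,0,0,0,1])

```text
time: 20.7
position: [0.6467, -0.1437, 0.1082]
tool_rot: [0.691, 0.723, 0.0, 0.0]
ft_force: [-2.1, 0.5, 5.6]
grip_width: 0.0468
```

Emit:
move_arm(rows=[0,0,0,0,0,0,0.4,0,0,0,0,0,0,0.25,0,0,0,0,0,0,0,0,0,0,0,0,0,0,0,0,0,0,0,0,0,0,0,20,0,0,0,0,0,0,35,0,0,0,0,0,0,35,0,0,0,0])

```text
time: 21.5
position: [0.646, -0.1433, 0.1975]
tool_rot: [0.691, 0.722, -0.0, -0.001]
ft_force: [0.6, -0.1, -0.2]
grip_width: 0.0862
```

Emit:
move_arm(rows=[-15.15,36.55,0,0,0,-0.0248,0,-15.15,36.55,0,0,0,-0.0248,0,-15.15,36.55,0,0,0,-0.0248,0,-15.15,36.55,0,0,0,-0.0248,0,-15.15,36.55,0,0,0,-0.0248,0,-15.15,36.55,0,0,0,-0.0248,0,-15.15,36.55,0,0,0,-0.0248,0,-15.15,36.55,0,0,0,-0.0248,0,-15.15,36.55,0,0,0,-0.0248,0,-15.15,36.55,0,0,0,-0.0248,0,-15.15,36.55,0,0,0,-0.0248,0,-15.15,36.55,0,0,0,-0.0248,0])

```text
time: 22.7
position: [0.4641, 0.2965, 0.1976]
tool_rot: [0.791, 0.612, 0.0, 0.0]
ft_force: [1.1, 1.1, 0.7]
grip_width: 0.0875
```

```bash
python3 look.py a2 c:639:26:22 b:643:-59:22 a:646:-143:22 d:465:295:0 2>/dev/null
```

```text
top c [639.5  25. ] yaw 1.2 0.0 knob [639.1  24.2] 260 45 topz 0.112
top b [644.6 -57.8] yaw 2.6 0.0 knob [643.2 -57.9] 373 48 topz 0.1323
top a [ 646.5 -143.7] yaw 2.6 0.0 knob [ 645.8 -143. ] 516 53 topz 0.1523
top d [465.8 295.2] yaw 168.3 0.0 knob [465.2 294.6] 177 44 topz 0.0694
side c [639.   23.7] yaw 1.2 0.02 knob [638.2  21.4] 201 39 topz 0.1114
side b [643.5 -59.3] yaw 2.6 0.01 knob [642.6 -60.3] 324 49 topz 0.1315
side a [ 646.3 -145. ] yaw 1.6 0.01 knob [ 645.7 -146.4] 541 61 topz 0.1515
side d [463.4 294.5] yaw 167.7 0.04 knob [463.7 293.2] 89 24 topz 0.0692
22.8 [0.4624 0.2989 0.1975] [-0.2 -0.  -0.2]
```

View pics/side_a2.png

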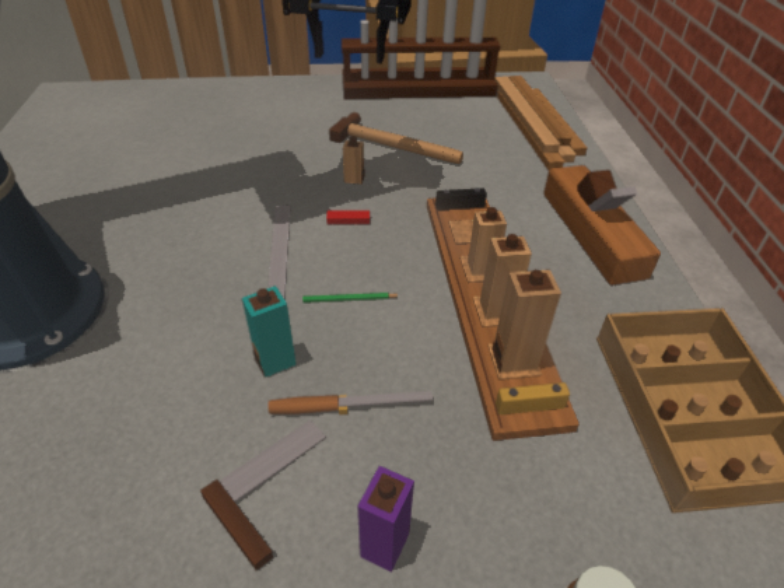

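Pipes c, b and a are in a row on the board at about (488,245), (505,280) and (528,325). d stands clear at (353,162), with the gripper above it.

Emit:
move_arm(rows=[0,0,0,0,0,0.02,0,0,0,-35,0,0,0,0,0,0,-40,0,0,0,0,0,0,-40,0,0,0,0,0,0,-30,0,0,0,0,0,0,-15,0,0,0,0,0,0,-7.5,0,0,0,0,0,0,0,0,0,0,0])

```text
time: 23.6
position: [0.465, 0.2938, 0.0291]
tool_rot: [0.785, 0.619, -0.001, -0.0]
ft_force: [0.1, 0.8, -0.1]
grip_width: 0.0872
```

Emit:
move_arm(rows=[0,0,0,0,0,0,1,0,0,0,0,0,0,1,0,0,0,0,0,0,1,0,0,0,0,0,0,1,0,0,0,0,0,0,1,0,0,0,0,0,0,1,0,0,0,0,0,0,1,0,0,0,0,0,0,1,0,0,0,0,0,0,1,0,0,0,0,0,0,1,0,0,0,0,0,0,1,0,0,0,0,0,0,1])

```text
time: 24.8
position: [0.4647, 0.295, 0.0299]
tool_rot: [0.785, 0.62, -0.0, -0.0]
ft_force: [-0.6, -0.2, 0.5]
grip_width: 0.0321
```

Emit:
move_arm(rows=[0,0,20,0,0,0,1,0,0,30,0,0,0,1,0,0,30,0,0,0,1,21.35,-23,0,0,0,0.0347,1,21.35,-23,0,0,0,0.0347,1,21.35,-23,0,0,0,0.0347,1,21.35,-23,0,0,0,0.0347,1,21.35,-23,0,0,0,0.0347,1,21.35,-23,0,0,0,0.0347,1,21.35,-23,0,0,0,0.0347,1,21.35,-23,0,0,0,0.0347,1,0,0,0,0,0,0,1])

```text
time: 26.0
position: [0.6393, 0.1074, 0.11]
tool_rot: [0.693, 0.721, 0.001, 0.002]
ft_force: [0.6, -0.0, 0.1]
grip_width: 0.0322
```

Emit:
move_arm(rows=[0,0,0,0,0,0,1,0,0,-20,0,0,0,1,0,0,-20,0,0,0,1,0,0,-10,0,0,0,1,0,0,-4,0,0,0,1,0,0,-2,0,0,0,1,0,0,0,0,0,0,1,0,0,-1,0,0,0,1,0,0,0,0,0,0,1,0,0,0,0,0,0,1])

```text
time: 27.0
position: [0.6359, 0.111, 0.0535]
tool_rot: [0.691, 0.722, 0.0, 0.0]
ft_force: [0.6, 0.6, -0.9]
grip_width: 0.0323
```

Emit:
move_arm(rows=[0,0,-0.6,0,0,0,1,0,0,0,0,0,0,1,0,0,0,0,0,0,1])

```text
time: 27.3
position: [0.6355, 0.111, 0.0524]
tool_rot: [0.691, 0.722, -0.0, -0.0]
ft_force: [-0.3, 0.1, -0.2]
grip_width: 0.0321
```

Emit:
move_arm(rows=[0,0,-0.7,0,0,0,1,0,0,0,0,0,0,1,0,0,0,0,0,0,1])

```text
time: 27.6
position: [0.6357, 0.111, 0.0519]
tool_rot: [0.691, 0.723, 0.0, 0.0]
ft_force: [-0.6, -0.7, 1.5]
grip_width: 0.0322
```

Emit:
move_arm(rows=[0,0,-0.4,0,0,0,1,0,0,0,0,0,0,1,0,0,0,0,0,0,1])

```text
time: 27.9
position: [0.6357, 0.111, 0.0518]
tool_rot: [0.691, 0.723, 0.0, 0.0]
ft_force: [-2.2, -0.1, 5.7]
grip_width: 0.0323
```

Emit:
move_arm(rows=[0,0,0,0,0,0,0.55,0,0,0,0,0,0,0.4,0,0,0,0,0,0,0,0,0,0,0,0,0,0,0,0,0,0,0,0,0,0,0,20,0,0,0,0,0,0,45,0,0,0,0,0,0,45,0,0,0,0,-45,0,40,0,0,0,0,-45,0,0,0,0,0,0,-45,0,0,0,0,0,0,-45,0,0,0,0,0,0])

```text
time: 29.1
position: [0.4615, 0.111, 0.1949]
tool_rot: [0.691, 0.722, 0.0, 0.0]
ft_force: [0.5, -0.7, 1.1]
grip_width: 0.0868
```

```bash
python3 look.py d2 c:639:26:22 b:643:-59:22 a:646:-143:22 d:635:111:22 2>/dev/null; python3 look.py d3 c:639:26:22 b:643:-59:22 a:646:-143:22 d:635:111:22 2>/dev/null; python3 - <<'E'
import numpy as np,cv2
T=dict(np.load("top_d3.npz"));S=dict(np.load("side_d3.npz"))
cv2.imwrite("pics/board_d3.png",cv2.resize(T["color"][95:180,160:400,::-1],(792,280),interpolation=cv2.INTER_CUBIC))
cv2.imwrite("pics/side_d3c.png",cv2.resize(S["color"][120:310,270:430,::-1],None,fx=3,fy=3,interpolation=cv2.INTER_CUBIC))
E
```

```text
top c [639.4  24.5] yaw 0.0 0.0 knob [639.   24.3] 263 46 topz 0.1122
top b [644.3 -57.9] yaw 2.2 0.0 knob [643.1 -58. ] 373 47 topz 0.1321
top a [ 646.8 -143.5] yaw 2.2 0.0 knob [ 645.9 -143.1] 520 52 topz 0.1521
top d [636.  110.4] yaw 4.2 0.0 knob [635.  109.9] 176 42 topz 0.0919
side c [638.6  23.3] yaw 1.0 0.03 knob [638.5  21.9] 204 37 topz 0.1113
side b [643.3 -59.3] yaw 2.1 0.01 knob [642.7 -60.4] 324 48 topz 0.1314
side a [ 646.2 -145. ] yaw 1.2 0.01 knob [ 645.5 -146.9] 543 61 topz 0.1515
side d [634.7 109.8] yaw 3.6 0.01 knob [634.6 108.5] 132 33 topz 0.0911
29.2 [0.4531 0.1116 0.1932] [ 0.6 -0.7 -1. ]
top c [639.6  24.6] yaw 0.0 0.0 knob [639.1  24.4] 264 44 topz 0.1121
top b [644.4 -57.9] yaw 2.2 0.0 knob [643.2 -57.9] 373 47 topz 0.1322
top a [ 646.6 -143.5] yaw 2.4 0.0 knob [ 645.9 -143.1] 517 51 topz 0.1524
top d [635.9 110.4] yaw 3.1 0.0 knob [635.  110.1] 179 43 topz 0.0919
side c [638.7  23.6] yaw 1.2 0.03 knob [638.1  21.9] 210 40 topz 0.1113
side b [643.6 -59.4] yaw 2.3 0.01 knob [642.5 -60.4] 330 47 topz 0.1315
side a [ 646.2 -145. ] yaw 2.5 0.01 knob [ 645.3 -146.7] 546 60 topz 0.1515
side d [634.8 109.4] yaw 179.6 0.01 knob [634.6 108.6] 123 32 topz 0.0913
29.3 [0.4624 0.1112 0.1948] [1.3 0.8 0.2]
```

View pics/board_d3.png

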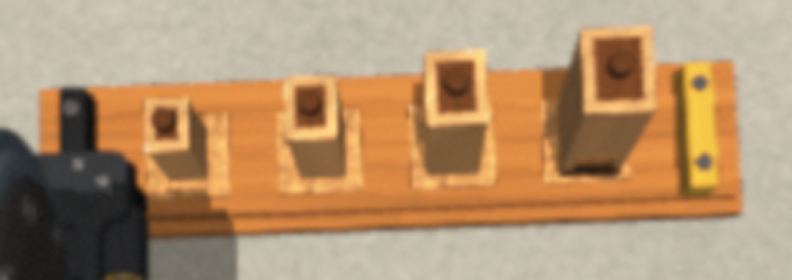

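View pics/side_d3c.png

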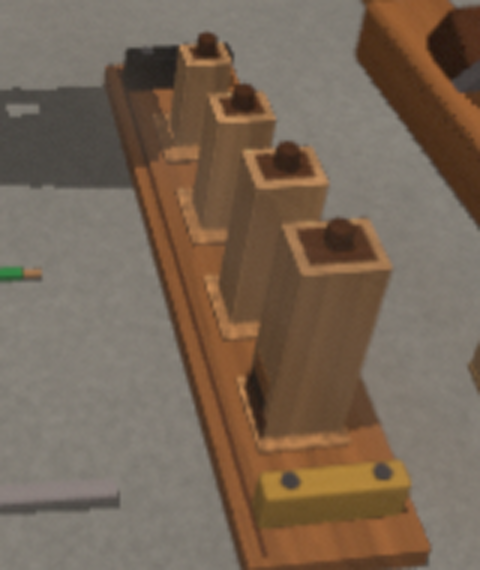

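Order, side and stance are right. c sits about 2.3 mm from the middle along the row, so I'll regrip it across the row and nudge it.

Emit:
move_arm(rows=[29.4,-14.5,0,0,0,0,0,29.4,-14.5,0,0,0,0,0,29.4,-14.5,0,0,0,0,0,29.4,-14.5,0,0,0,0,0,29.4,-14.5,0,0,0,0,0,29.4,-14.5,0,0,0,0,0,0,0,0,0,0,0,0,0,0,0,0,0,0,0,0,0,0,0,0,0,0,0,0,0,0,0,0,0])

```text
time: 30.3
position: [0.6389, 0.0247, 0.1944]
tool_rot: [0.691, 0.723, -0.0, -0.0]
ft_force: [0.3, -0.4, -1.6]
grip_width: 0.0872
```

Emit:
move_arm(rows=[0,0,-35,0,0,0,0,0,0,-30,0,0,0,0,0,0,0,0,0,0,0,0,0,0,0,0,0,0])

```text
time: 30.7
position: [0.6392, 0.0245, 0.1297]
tool_rot: [0.691, 0.723, -0.0, -0.0]
ft_force: [0.5, 0.1, 0.3]
grip_width: 0.0868
```

Emit:
move_arm(rows=[0,0,-25,0,0,0,0,0,0,-20,0,0,0,0,0,0,-11,0,0,0,0,0,0,0,0,0,0,0,0,0,0,0,0,0,1,0,0,0,0,0,0,1,0,0,0,0,0,0,1,0,0,0,0,0,0,1,0,0,0,0,0,0,1,0,0,0,0,0,0,1,0,0,0,0,0,0,1,0,0,0,0,0,0,1])

```text
time: 31.9
position: [0.6395, 0.024, 0.0734]
tool_rot: [0.691, 0.723, -0.0, -0.0]
ft_force: [-0.5, 0.7, 0.3]
grip_width: 0.037
```

Emit:
move_arm(rows=[0,0,0,0,0,0,1,0,0,0,0,0,0,1,0,0,0,0,0,0,1,0,0,0,0,0,0,1])

```text
time: 32.3
position: [0.6395, 0.024, 0.0734]
tool_rot: [0.691, 0.722, -0.0, -0.0]
ft_force: [0.9, -0.2, 0.2]
grip_width: 0.0373
```

Lift 3 mm, shift 2.3 mm in +y, set back down.

Emit:
move_arm(rows=[0,0,3,0,0,0,1,0,0,0,0,0,0,1,0,2.3,0,0,0,0,1,0,0,0,0,0,0,1,0,0,-2,0,0,0,1,0,0,-0.7,0,0,0,1,0,0,0,0,0,0,1,0,0,0,0,0,0,1])

```text
time: 33.1
position: [0.6395, 0.0263, 0.0737]
tool_rot: [0.691, 0.722, -0.0, -0.0]
ft_force: [1.0, 0.2, -0.9]
grip_width: 0.0368
```

Emit:
move_arm(rows=[0,0,-0.4,0,0,0,1,0,0,0,0,0,0,1,0,0,0,0,0,0,1])

```text
time: 33.4
position: [0.6397, 0.0263, 0.0734]
tool_rot: [0.691, 0.722, 0.0, 0.0]
ft_force: [0.0, 0.8, 0.4]
grip_width: 0.0368
```

Emit:
move_arm(rows=[0,0,-0.5,0,0,0,1,0,0,0,0,0,0,1,0,0,0,0,0,0,1])

```text
time: 33.7
position: [0.6397, 0.0263, 0.0734]
tool_rot: [0.691, 0.723, 0.0, 0.0]
ft_force: [-1.1, 0.7, 4.2]
grip_width: 0.0368
```

Contact made; release, rise and retreat.

Emit:
move_arm(rows=[0,0,0,0,0,0,0.5,0,0,0,0,0,0,0.35,0,0,0,0,0,0,0,0,0,0,0,0,0,0,0,0,0,0,0,0,0,0,0,20,0,0,0,0,0,0,45,0,0,0,0,0,0,45,0,0,0,0,-20,0,25,0,0,0,0,-40,0,0,0,0,0,0,-40,0,0,0,0,0,0,-40,0,0,0,0,0,0])

```text
time: 34.9
position: [0.4982, 0.0264, 0.2082]
tool_rot: [0.691, 0.723, 0.0, 0.0]
ft_force: [0.0, -0.6, -0.3]
grip_width: 0.0871
```

Emit:
move_arm(rows=[-30,35,0,0,0,0,0,-10,35,0,0,0,0,0,0,35,0,0,0,0,0,0,35,0,0,0,0,0,0,35,0,0,0,0,0,0,0,0,0,0,0,0,0,0,0,0,0,0,0,0,0,0,0,0,0,0])

```text
time: 35.7
position: [0.4595, 0.2006, 0.2078]
tool_rot: [0.692, 0.722, -0.0, 0.0]
ft_force: [-0.2, -0.9, 0.3]
grip_width: 0.0871
```

```bash
python3 look.py f c:639:26:22 b:643:-59:22 a:646:-143:22 d:635:111:22 2>/dev/null
```

```text
top c [640.3  26.8] yaw 1.8 0.0 knob [639.1  26.1] 261 45 topz 0.112
top b [644.3 -57.9] yaw 2.2 0.0 knob [643.2 -57.7] 373 46 topz 0.1322
top a [ 646.4 -143.6] yaw 2.8 0.0 knob [ 645.7 -143. ] 517 52 topz 0.1523
top d [635.7 110.5] yaw 5.5 0.0 knob [635.  110.1] 173 42 topz 0.0918
side c [639.   25.3] yaw 2.0 0.02 knob [638.6  24.3] 199 39 topz 0.1113
side b [643.5 -59.5] yaw 2.6 0.01 knob [642.6 -60.7] 329 46 topz 0.1313
side a [ 646.3 -145. ] yaw 1.6 0.01 knob [ 645.5 -146.4] 538 60 topz 0.1516
side d [634.9 110.2] yaw 4.6 0.02 knob [634.5 108.6] 125 31 topz 0.0911
35.8 [0.4596 0.2002 0.2078] [-0.5  0.3  0.1]
```

View pics/top_f.png

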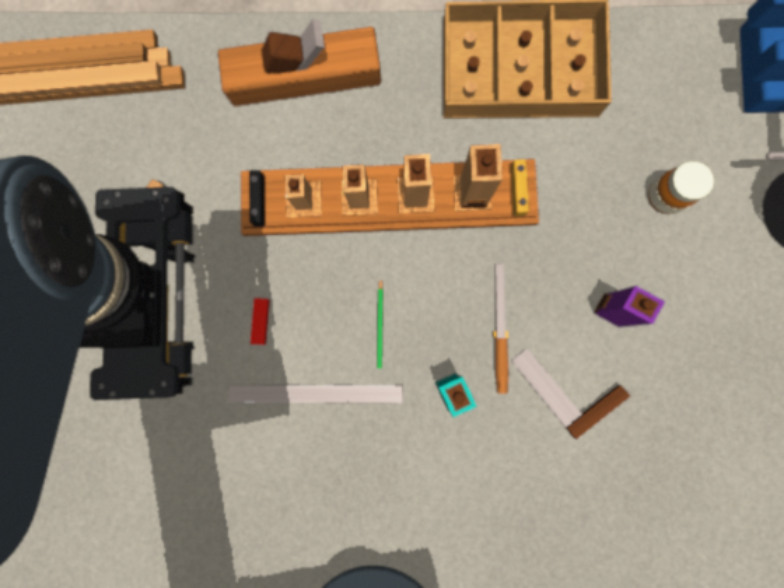

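The picture shows all four upright on their pads: d (295,190), c (354,185), b (417,178) and a (483,172), running from the black stop to the brass stop, with the arm clear. Handing in.

```bash
python3 -c "
from rig import robot
print(robot.hand_in())"
```

```text
the job is handed in; nothing more can be done
None
```

The four pipes stand upright on their pads in height order, and I handed the job in at about 36 s of the 90 s. From the black stop (+y end) to the brass stop they are d on pad_1, c on pad_2, b on pad_3 and a on pad_4. I left the purple and turquoise look-alikes where they were.

**Position:** After the first placing, c was about 2.3 mm off the middle along the row. I regripped it and moved it over. In the last check from both cameras, every pipe was within about 1 mm of its pad's middle when the two readings are averaged. The tops were at the right heights, and the arm was clear of everything.

**Squareness:** a, b and c read 1.6–2.8° yaw against the board's 2.5°. Readings for the smallest pipe, d, scattered between about 0° and 5.5°, because few pixels fall on its top. It was released from jaws set at 2.6°, so I take it as square, but the cameras do not settle it more closely than that.

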